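# Screw the bar-grip lid onto the eared copper jar

## Robot

A 7-joint arm with a two-finger parallel gripper is mounted at the origin on the work surface. World frame = base frame: x ahead of the robot, y to its left, z up, the work surface at z = 0. Lengths are in m, angles in rad, forces in N, time in s.
With the tool pointing down it reaches from about 0.425 to 0.925 m from the base axis. Payload 6.8 kg.
Tool frame: the origin (TCP) lies at the very end of the fingers, on their centre line; the grasp point (between the pads) lies bot.grip_point_offset behind it (bot.grip_point_offset is the distance from the TCP to the grasp point, in m); z points along the fingers, y is the line along which they close (so a half turn about z gives the same grasp; the last joint's range is limited). The gripper opens to 85 mm and grips with 20 to 120 N. Pads are 22 mm wide; open, the fingers measure 114 mm over their backs; the gripper's body (76 mm by 85 mm) begins 54 mm behind the grasp point. The pads swing forward as they close: fully open they stand 13 mm farther back than shut.
Start: joints at [-0.108, 0.477, 0.022, 1.555, -0.011, 1.109, -0.083], TCP at [0.675, 0, 0.231] pointing down, gripper open.
Joint ranges: [-2.96, 2.96], [-0.34, 2.1], [-1.41, 1.46], [0.24, 2.44], [-1.37, 4.51], [0.17, 1.92], [-2.96, 2.96]. Speed limits (rad/s): [2.39, 2.39, 3.14, 3.14, 3.14, 3.14, 3.14].

## Interface

Orientations are given as a unit quaternion [w, x, y, z].
In Python, from station import bot, imaging gives the robot as it stands. The module is installed in compiled form; this text tells all that it offers.
- The arm moves only by the tool carry_out, never from a script. Its argument "targets" is one flat list of numbers, 5 for each row, row after row: the closure in counts, from 0 (fully open) to 255 (shut), then the shift along the world's x, y, z in mm, then the turn about the world's z in degrees. A call has 1 to 20 rows; each row shifts and turns the commanded pose from where the row before left it; what a row does not reach is not made up. A row lasts 1/10 s, in which the tool goes at most 50 mm and 8.59 degrees, less where a joint would pass 70% of its speed; a pose out of reach is approached as far as the arm can. A call is refused whole if a number of a shift passes 50 or a number of a turn 8.59, either way. A call with a gripper value outside its range is refused whole. The fingers move at their own pace and stop on an object; "newtons" is the grip in N (left out, the last holds). Time passes only in rows, so rows that do not move let the fingers close. It gives the time, the measured TCP pose, the force, the opening and the grip force at its end, in the units of the state.
- bot.get_obs(): the state, without advancing time (a new reading comes with each control period).
- imaging.read_camera(name): name is "scene" or "side" or "wrist"; returns a dict with "frame" (480x640x3 uint8, red, green, blue), "fov_y" (degrees; the focal length in pixels is half the picture's height over the tangent of half this angle, whatever the lens; pixels are square), "cx", "cy" (the principal point, pixels), "pose" (4x4, takes a point from camera to world coordinates); the wrist camera has in their place "tool_from_camera" (4x4, takes a point from camera to tool coordinates, whose origin is the TCP and whose axes are the flange's). Camera axes: x right, y up, looking along -z (the intrinsics and any distortion apply to the point x, -y, -z); pixel columns grow to the right and rows downward; lengths in m; the calibration is good to about 2 mm. A picture is of the moment at which its call begins: read the wrist's pose just before it. There is no depth.
- bot.hand_in(): hands the job in; it is judged then, once.
The state is a dict: "t": time; "q": joint angles; "joint_vel": joint speeds; "joint_torque": joint torques, N m; "eef_pos": TCP position; "tool_rot": TCP orientation; "contact_force": force on the tool from outside, world axes, zero at the start; "torque": the same for the moment, N m; "gripper_width": opening from 0.0 (shut) to 1.0 (fully open); "grasp_force": force on a finger pad.
Only numpy, scipy, OpenCV 4.12 (cv2) and the standard library are available. Lean on these libraries where they do the work, as an engineer would, in place of code of your own. Each camera call takes 0.05 s, during which the arm holds its last target. There are 200 camera calls.

## Task

Close the copper jar with the two ears, using the lid with the straight wooden bar grip: set the lid down level on the jar's mouth with its bar in line with the ears, then turn it back (counterclockwise seen from above) until its lugs meet the notches and it drops in to sit flush on the rim. Then tighten it clockwise until the bar is in line with the ears again, and let go. Leave the round-knobbed lid where it stands.

Things in the scene. Friction and masses are not known exactly. Their poses are not given: they have to be found in the camera images.
- jar: Fixed bulged copper jar, open at the top, 100 mm high, belly 120 mm and rim 104 mm across. Origin: centre of its underside, on the table; z up. Two ear handles stand out along +x and -x to 84 mm from the axis, 44 mm wide, tops 10 mm below the rim. Jar and lid repeat every half turn: either end of the bar may point at either ear. With lugs on the lips the lid's origin is 88 mm above the jar's; dropped in, 74 mm.
- jar_mouth (a point): Centre of the mouth, 100 mm above the jar's origin, level with the rim. Two flat lips (inner radius 34 mm, 6 mm thick) are parted by two opposite notches 50 deg wide, centred 65 deg counterclockwise (from above) of each ear. A lug within 15 deg of a notch's centre goes down it, then turns clockwise under the lip, without slope, to a stop about 5 to 10 deg past the ear; counterclockwise is blocked.
- lid: Loose copper lid with the bar grip, about 180 g, 68 mm high, standing on its plug. Origin: centre of the plug's underside; z up, x along the bar. Plug radius 22 mm at the foot, 29 mm from z = 8 to 26 mm (5 mm play in the mouth). Flange radius 47 mm, z = 26 to 32 mm. Wooden bar 70 mm long (x), 24 mm wide (y), z = 32 to 68 mm: pinch its long sides from above.
- lid_lug (a point): Tip of the lug under the bar's +x end, 42 mm from the axis, 15 mm above the lid's origin; its twin is opposite. Lugs are 12 mm wide, z = 12 to 17.5 mm on the lid. They rest on the lips; over the notches the lid goes down 14 mm until the flange lies on the rim. It drops if let go; if held it must be lowered. It turns with little resistance up to the stop.
- knob_lid: The other loose lid, not for this jar: same copper plug and flange, no lugs, and a round wooden knob 34 mm across instead of a bar; 68 mm high. Origin: centre of the plug's underside. Leave it alone.
Things that resemble listed ones, but are neither listed nor needed, are in the scene too. Leave any purple or red look-alike of the lid alone.

How it is judged:
By the outcome, as a careful person would: the job done as asked, in the order asked, and still so for the second after the job is handed in, with the robot touching nothing.
It also fails if it takes over 48 s, if anything falls off the work surface, if the arm or the gripper's body presses on something with over 40 N, if the wrist force passes 120 N, or if a joint passes its speed limit or range.

## Working session

There is one attempt and no reset: what is moved stays moved. The work goes in short steps, Python scripts to look and compute and a tool call to move; the robot and the scene stay as the last step left them, time stands still between calls to the robot, and variables do not carry over. Pictures are saved under pics/ and viewed, at most 10 in all, crops included, and the job is handed in when it is done.

Besides the shell and the picture viewer there is one more tool, called after "Request:" as name(argument=value, ...) on one line, values as JSON. carry_out: Moves the arm, as the interface text tells. Its arguments: {"type":"object","properties":{"targets":{"type":"array","items":{"type":"number"}},"newtons":{"type":"number"}},"required":["targets"]}

```bash
mkdir -p pics
cat > h.py <<'E'
import numpy as np, cv2
from station import bot, imaging
from scipy.spatial.transform import Rotation as R
def T_tool():
    o=bot.get_obs(); w,x,y,z=o["tool_rot"]; T=np.eye(4); T[:3,:3]=R.from_quat([x,y,z,w]).as_matrix(); T[:3,3]=o["eef_pos"]; return T
def snap(name,fn):
    T=T_tool(); c=imaging.read_camera(name)
    cv2.imwrite(f"pics/{fn}.png",c["frame"][:,:,::-1])
    P=c["pose"] if "pose" in c else T@c["tool_from_camera"]
    f=240/np.tan(np.radians(c["fov_y"]/2))
    np.savez(f"pics/{fn}.npz",P=P,f=f,cx=c["cx"],cy=c["cy"]); 
    return c
def pt(fn,u,v,z):
    d=np.load(f"pics/{fn}.npz"); r=d["P"][:3,:3]@np.array([(u-d["cx"])/d["f"],-(v-d["cy"])/d["f"],-1]); o=d["P"][:3,3]
    return o+r*(z-o[2])/r[2]
def px(fn,p):
    d=np.load(f"pics/{fn}.npz"); q=d["P"][:3,:3].T@(np.array(p)-d["P"][:3,3]); return d["cx"]+d["f"]*q[0]/-q[2], d["cy"]-d["f"]*q[1]/-q[2]
E
python3 - <<'E'
from h import *
for n in ["scene","side","wrist"]:
    c=snap(n,n+"0"); print({k:v for k,v in c.items() if k not in("frame",)})
print(bot.get_obs(), bot.grip_point_offset)
E
```

```text
{'fov_y': 42.066244662008785, 'cx': 319.1242780478504, 'cy': 240.69175503429454, 'pose': array([[-1.20925570e-01, -5.71379761e-01,  8.11727895e-01,
         1.62033234e+00],
       [ 9.92660370e-01, -6.83300561e-02,  9.97817258e-02,
         7.24030518e-02],
       [-1.54784602e-03,  8.17836275e-01,  5.75448896e-01,
         9.20679544e-01],
       [ 0.00000000e+00,  0.00000000e+00,  0.00000000e+00,
         1.00000000e+00]])}
{'fov_y': 44.318502111100166, 'cx': 321.41407350770567, 'cy': 242.22843690566353, 'pose': array([[ 0.91219119,  0.32165899, -0.25385573,  0.12997092],
       [-0.40934969,  0.68745001, -0.59987108, -0.89474356],
       [-0.0184408 ,  0.65111288,  0.75875685,  1.12759179],
       [ 0.        ,  0.        ,  0.        ,  1.        ]])}
{'fov_y': 69.18212161820408, 'cx': 323.7676056660646, 'cy': 236.8305384181055, 'tool_from_camera': array([[-9.23783997e-04,  9.62822594e-01,  2.70132928e-01,
         6.77491444e-02],
       [ 9.99999188e-01,  6.52203926e-04,  1.09511481e-03,
         3.15208911e-04],
       [ 8.78219527e-04,  2.70133721e-01, -9.62822414e-01,
        -1.41437078e-01],
       [ 0.00000000e+00,  0.00000000e+00,  0.00000000e+00,
         1.00000000e+00]])}
{'t': 0.15, 'q': array([-0.10810464,  0.4776153 ,  0.02235027,  1.55617062, -0.01149569,
        1.10931074, -0.08309565]), 'joint_vel': array([ 0.00176576, -0.00199212,  0.00194354, -0.00436236, -0.00099875,
        0.00013742,  0.00133011]), 'joint_torque': array([ 1.55385478e-03, -5.96924365e+01,  1.60940632e+00, -2.81490952e+01,
        1.26662746e-02,  6.56643446e-03,  5.58682734e-05]), 'eef_pos': array([ 6.74564801e-01, -4.32746343e-06,  2.30568421e-01]), 'tool_rot': array([-4.49345183e-04,  7.07097403e-01,  7.07115824e-01, -5.20837363e-04]), 'contact_force': array([ 0.27945658,  0.6855892 , -0.07168794]), 'torque': array([-0.00764822,  0.00216095,  0.00248534]), 'grasp_force': 0.0, 'gripper_width': 1.001864409733268} 0.0187
```

View pics/scene0.png

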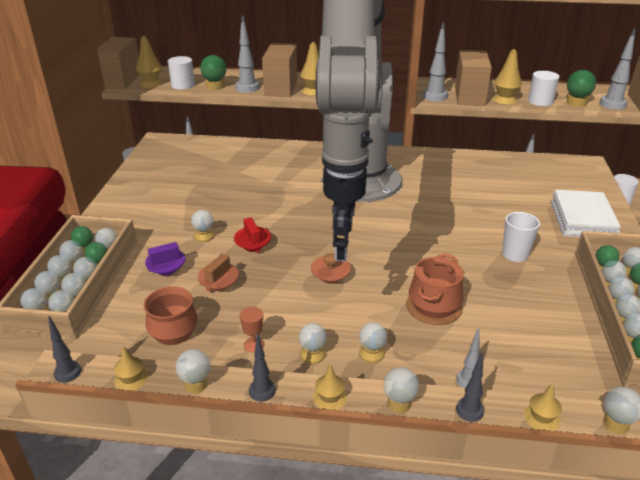

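View pics/side0.png

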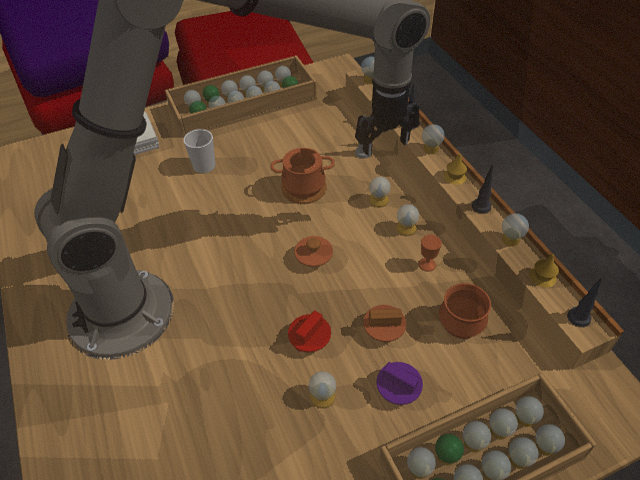

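The candidate lids are copper with a bar at scene (218,272) / side (385,322), purple (165,260), red (253,238) and a copper one with a round knob (331,268). The first fits: copper, with a straight wooden bar. The jar with ears is at (437,288), and the earless pot at (171,315) is a decoy. Next I'll check both in an enlarged crop.

Run:
```python
from h import *
s=cv2.imread("pics/scene0.png"); d=cv2.imread("pics/side0.png")
def crop(i,u,v): return cv2.resize(i[v:v+75,u:u+100],(400,300),interpolation=cv2.INTER_CUBIC)
im=np.vstack([np.hstack([crop(s,170,235),crop(s,390,245)]),np.hstack([crop(d,335,285),crop(d,255,135)])])
cv2.imwrite("pics/crop1.png",im)
print(pt("scene0",216,269,.068),pt("side0",385,316,.068)); print(pt("scene0",438,272,.1),pt("side0",304,160,.1)); print(pt("scene0",331,270,.03),pt("side0",314,250,.03))
```

```text
[ 0.55382186 -0.29064535  0.068     ] [ 0.52249815 -0.30391354  0.068     ]
[0.54772768 0.19576463 0.1       ] [0.54845975 0.19526076 0.1       ]
[ 0.47818888 -0.04031062  0.03      ] [ 0.47070047 -0.04204419  0.03      ]
```

View pics/crop1.png

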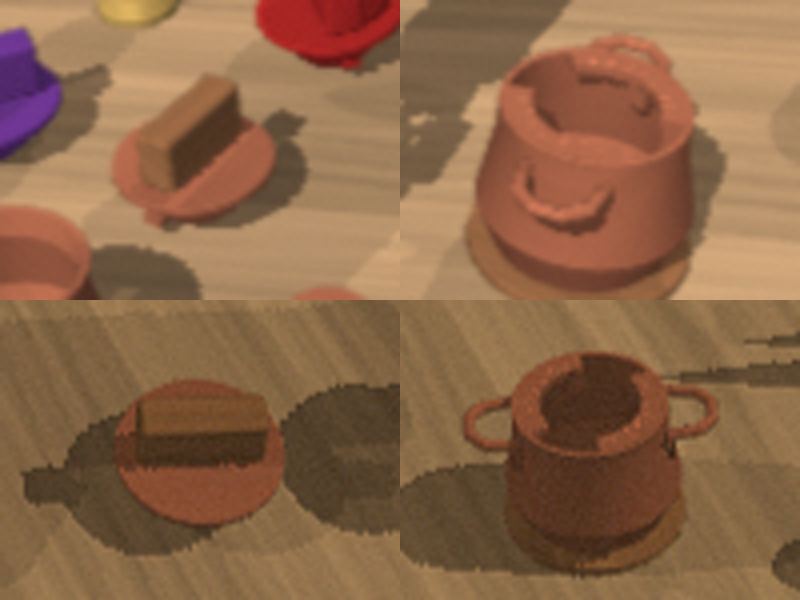

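The crop confirms it. The copper lid has a wooden bar, centred at scene (217,263) / side (385,314), and a lug is visible below its flange. The jar shows two ears, lips and notches.

Run:
```python
from h import *
S=lambda u,v,z:pt("scene0",170+u/4,235+v/4,z); D=lambda u,v,z:pt("side0",335+u/4,285+(v-300)/4,z)
ang=lambda a,b:np.degrees(np.arctan2(*(b-a)[1::-1]))
a,b=S(155,141.5,.068),S(223,80,.068); print("bar scene",(a+b)/2,np.linalg.norm(b-a),ang(b,a))
a,b=D(137.5,416.5,.068),D(266.5,413.5,.068); print("bar side",(a+b)/2,np.linalg.norm(b-a),ang(a,b))
S=lambda u,v,z:pt("scene0",390+(u-400)/4,245+v/4,z); D=lambda u,v,z:pt("side0",255+(u-400)/4,135+(v-300)/4,z)
a,b=S(565,222,.08),S(630,40,.088);print("ears scene",(a+b)/2,np.linalg.norm(b-a),ang(b,a))
a,b=D(465,428,.083),D(718,405,.083);print("ears side",(a+b)/2,np.linalg.norm(b-a),ang(a,b))
a,b=D(512,405,.1),D(668,398,.1);print("rim",(a+b)/2,np.linalg.norm(b-a))
```

```text
bar scene [ 0.53021669 -0.29358775  0.068     ] 0.06522613967291728 -21.221614391317093
bar side [ 0.52617553 -0.29930053  0.068     ] 0.06904045537900509 -23.282852707225203
ears scene [0.54322018 0.20129012 0.084     ] 0.15768794498101962 -14.351839771581137
ears side [0.54657165 0.19948597 0.083     ] 0.16767570875842053 -17.620156989671543
rim [0.54436656 0.19558133 0.1       ] 0.10192117744529854
```

Request:
carry_out(targets=[0,-15,-30,0,6.8,0,-15,-30,0,6.8,0,-15,-30,0,6.8,0,-15,-30,0,6.8,0,-15,-30,0,6.8,0,-15,-30,0,6.8,0,-15,-30,0,6.8,0,-15,-30,0,6.8,0,-15,-30,0,6.8,0,-12,-27,0,6.8,0,0,0,0,0,0,0,0,0,0])

```text
t: 1.35
eef_pos: [0.5275, -0.2975, 0.231]
tool_rot: [-0.0, 0.192, 0.981, 0.0]
contact_force: [0.6, 1.4, -0.8]
gripper_width: 1.003
grasp_force: 0.0
```

Run:
```python
from h import *
snap("wrist","w1"); T=T_tool(); print(T.round(4), bot.get_obs()["q"])
i=cv2.imread("pics/w1.png"); cv2.imwrite("pics/w1b.png",cv2.resize(i,(800,600)))
```

```text
[[-9.269e-01  3.753e-01 -1.000e-04  5.282e-01]
 [ 3.753e-01  9.269e-01  9.000e-04 -2.962e-01]
 [ 4.000e-04  8.000e-04 -1.000e+00  2.311e-01]
 [ 0.000e+00  0.000e+00  0.000e+00  1.000e+00]] [ 0.50542947  0.36847635 -0.12520348  1.72119437  0.05082471  1.05550892
  1.54950256]
```

View pics/w1b.png

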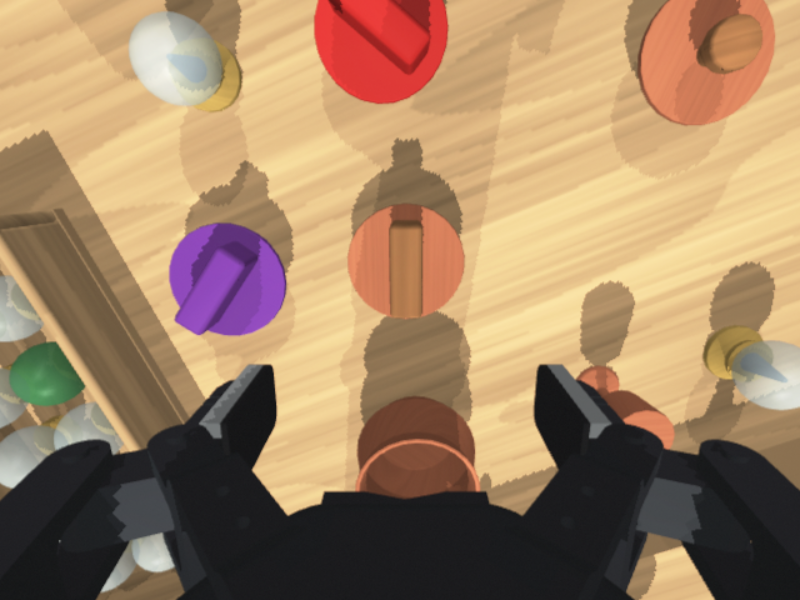

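The bar lid is at (406,262) in the enlarged view, with its bar already vertical, which means across the closing line. The purple and red lids are clear of it to the left and top.

Run:
```python
from h import *
p=lambda u,v:pt("w1",u*.8,v*.8,.068)
c=[p(391,221),p(421,221),p(391,318),p(421,318)]
for q in c: print(q.round(4))
m=sum(c)/4; print("centre",m, np.linalg.norm(c[0]-c[1]),np.linalg.norm(c[0]-c[2]))
e=(c[2]+c[3]-c[0]-c[1]); print("bar angle",np.degrees(np.arctan2(e[1],e[0])))
f=[pt("w1",u*.8,v*.8,.032) for u,v in((348,262),(465,262),(406,204))]; print("flange",(f[0]+f[1])/2,np.linalg.norm(f[0]-f[1]))
T=T_tool(); print("tool y angle",np.degrees(np.arctan2(T[1,1],T[0,1])))
```

```text
[ 0.4896 -0.293   0.068 ]
[ 0.4974 -0.2738  0.068 ]
[ 0.5549 -0.3204  0.068 ]
[ 0.5632 -0.2999  0.068 ]
centre [ 0.52626608 -0.29675599  0.068     ] 0.020799573730039232 0.07081116279922013
bar angle -22.179381131617657
flange [ 0.52692875 -0.29653259  0.032     ] 0.09303782008189199
tool y angle 67.95458554914606
```

Request:
carry_out(targets=[0,-1.5,0,-35,0,0,0,0,-35,0,0,0,0,-35,0,0,0,0,-35,0,0,0,0,-30,0,0,0,0,-15,0,0,0,0,-8,0,0,0,0,0,0,255,0,0,0,0,255,0,0,0,0,255,0,0,0,0,255,0,0,0,0,255,0,0,0,0,255,0,0,0,0], newtons=60)

```text
t: 2.8
eef_pos: [0.5269, -0.2972, 0.0391]
tool_rot: [0.0, 0.191, 0.982, -0.0]
contact_force: [0.0, 0.3, 5.8]
gripper_width: 0.272
grasp_force: 59.0
```

Request:
carry_out(targets=[255,0,0,20,0,255,0,0,40,0,255,0,0,40,0,255,0,0,40,0,255,0,0,40,0,255,8,33,30,0,255,8,33,0,0,255,8,33,0,0,255,8,33,0,0,255,8,33,0,0,255,8,33,0,0,255,8,33,0,0,255,8,33,0,0,255,8,33,0,0,255,8,33,0,0,255,8,33,0,0,255,8,33,0,0,255,8,33,0,0,255,8,29,0,0])

```text
t: 4.7
eef_pos: [0.638, 0.1628, 0.2474]
tool_rot: [-0.001, 0.19, 0.982, -0.0]
contact_force: [-0.1, -0.7, -2.7]
gripper_width: 0.269
grasp_force: 59.6
```

Request:
carry_out(targets=[255,0,0,0,0,255,0,0,0,0])

```text
t: 4.9
eef_pos: [0.6379, 0.1616, 0.2473]
tool_rot: [-0.001, 0.19, 0.982, -0.0]
contact_force: [0.5, -0.5, -2.4]
gripper_width: 0.267
grasp_force: 59.7
```

Run:
```python
from h import *
snap("wrist","w2"); snap("side","side2"); T=T_tool(); print(T.round(4), bot.get_obs()["q"], bot.get_obs()["contact_force"])
i=cv2.imread("pics/w2.png"); cv2.imwrite("pics/w2b.png",cv2.resize(i,(800,600)))
```

```text
[[-9.266e-01  3.760e-01 -1.000e-03  6.383e-01]
 [ 3.760e-01  9.266e-01 -1.400e-03  1.594e-01]
 [ 5.000e-04 -1.600e-03 -1.000e+00  2.477e-01]
 [ 0.000e+00  0.000e+00  0.000e+00  1.000e+00]] [-0.13503368  0.45337193 -0.28604528  1.56379523  0.13702043  1.14559169
  0.7347659 ] [ 0.11267869 -0.28913671 -2.45396911]
```

View pics/w2b.png

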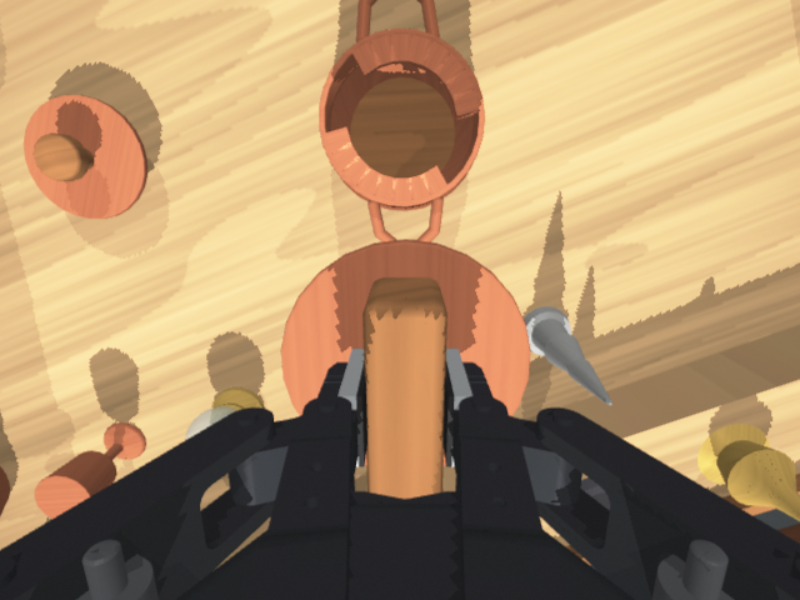

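The lid is held square. The jar's rim spans (320–484, 29–208), with its ears at top (398,20) and bottom (406,215). The notches are at the left and right.

```bash
python3 - <<'E'
from h import *
from scipy.optimize import least_squares
P=lambda u,v,z:pt("w2",u*.8,v*.8,z)
r=np.array([P(u,v,.1) for u,v in((320,115),(484,110),(402,208),(400,29),(345,187),(460,182),(345,50),(458,50))])
s=least_squares(lambda x:np.hypot(r[:,0]-x[0],r[:,1]-x[1])-x[2],[.546,.198,.052]); print(s.x,s.fun.round(4))
c=s.x[:2]; A=lambda p:np.degrees(np.arctan2(p[1]-c[1],p[0]-c[0]))
e=[P(370,205,.083),P(441,205,.083),P(359,25,.083),P(437,25,.083)]
m1,m2=(e[0]+e[1])/2,(e[2]+e[3])/2
print("widths",np.linalg.norm(e[0]-e[1]),np.linalg.norm(e[2]-e[3]),"ear line",np.degrees(np.arctan2(*(m1-m2)[1::-1])),A(m1),A(m2)+180)
for n in((331,130),(350,125),(354,53),(366,72),(480,117),(456,115),(447,183),(434,165)): p=P(*n,.1);print(n,round(A(p),1),round(np.hypot(*(p[:2]-c))*1e3))
E
cat > /dev/null; python3 -c "
import cv2
i=cv2.imread('pics/w2.png')[0:200,220:420]; cv2.imwrite('pics/w2c.png',cv2.resize(i,(600,600),interpolation=cv2.INTER_CUBIC))"
```

```text
[0.54507434 0.19584266 0.05195345] [-0.0014 -0.0006 -0.     -0.0003  0.0011 -0.0003  0.0007  0.0008]
widths 0.04895774584923194 0.048523590642870484 ear line -19.495181101821395 -19.102575123455644 340.1630627496954
(331, 130) -106.5 44
(350, 125) -109.7 32
(354, 53) -166.0 48
(366, 72) -165.3 36
(480, 117) 72.0 49
(456, 115) 75.7 34
(447, 183) 17.0 46
(434, 165) 17.6 32
```

View pics/w2c.png

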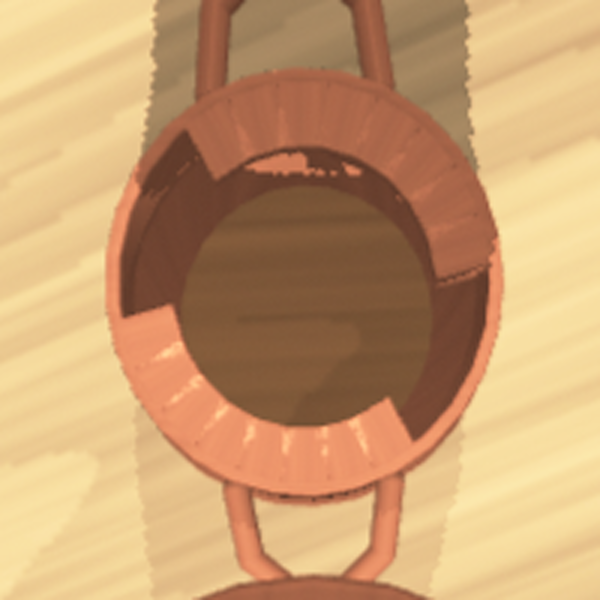

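The crop shows the notch edges at (122,316)-(172,304), (190,135)-(215,180), (440,280)-(490,265) and (388,400)-(410,440). The ear legs are near (225–403,483) and far (197–392,88).

Run:
```python
from h import *
P=lambda u,v,z:pt("w2",220+u/3,v/3,z)
c=np.array([.5451,.1958]); A=lambda p:np.degrees(np.arctan2(p[1]-c[1],p[0]-c[0]))
for a,b in (((122,316),(172,304)),((190,135),(215,180)),((440,280),(490,265)),((388,400),(410,440))):
    p,q=P(*a,.1),P(*b,.1); print(A((p+q)/2),np.hypot(*(p[:2]-c)),np.hypot(*(q[:2]-c)))
m1=(P(225,485,.085)+P(403,480,.085))/2; m2=(P(197,90,.085)+P(392,85,.085))/2
print("ear",np.degrees(np.arctan2(*(m1-m2)[1::-1])), A(m1),A(m2)+180)
# rim circle again
from scipy.optimize import least_squares
r=np.array([P(u,v,.1) for u,v in((107,270),(500,265),(305,498),(298,68),(165,422),(450,420),(165,130),(440,125))])
print(least_squares(lambda x:np.hypot(r[:,0]-x[0],r[:,1]-x[1])-x[2],[.546,.198,.052]).x)
# lid in hand: bar top edges
z=.2477-.0391+.068; Q=lambda u,v:pt("w2",u*.8,v*.8,z)
a,b,d,e=Q(367,340),Q(446,340),Q(370,480),Q(443,480); print("bar", (a+b)/2,(d+e)/2, np.linalg.norm(a-b),np.linalg.norm(d-e)); v=(d+e-a-b);print(np.degrees(np.arctan2(v[1],v[0])))
f=[pt("w2",u*.8,v*.8,z-.036) for u,v in ((282,345),(530,345),(405,240))]; print("flange",f)
```

```text
-106.84088796696157 0.04740795182205478 0.034096454573165756
-163.92561578387958 0.04668240611891278 0.03496985026292947
75.42977051449154 0.035407923099929337 0.04846768345506424
17.2948190773724 0.03435113379124114 0.046154685895527285
ear -19.028592755139158 -18.650196263656607 340.6190513593997
[0.5443241  0.19651688 0.05089468]
bar [0.61583462 0.17053099 0.2766    ] [0.65790588 0.15362482 0.2766    ] 0.021761021958301346 0.02214251661535307
-21.89253197183607
flange [array([0.61371081, 0.12243094, 0.2406    ]), array([0.64747174, 0.20642306, 0.2406    ]), array([0.5948484 , 0.17847203, 0.2406    ])]
```

Request:
carry_out(targets=[255,-31,12,0,0.9,255,-31,12,0,0.9,255,-31,12,0,0.9,255,0,0,-20,0,255,0,0,-20,0,255,0,0,-20,0,255,0,0,0,0,255,0,0,0,0,255,0,0,0,0])

```text
t: 5.9
eef_pos: [0.5464, 0.1968, 0.1896]
tool_rot: [0.001, 0.168, 0.986, 0.0]
contact_force: [0.4, 0.5, -2.3]
gripper_width: 0.272
grasp_force: 59.5
```

Run:
```python
from h import *
P=[T_tool()]
snap("scene","scene3"); snap("side","side3"); P.append(T_tool()); P=sum(P)/2; print(P.round(4),bot.get_obs()["contact_force"])
s=cv2.imread("pics/scene3.png"); d=cv2.imread("pics/side3.png")
i=np.hstack([cv2.resize(s[200:350,388:488],(400,600),interpolation=cv2.INTER_CUBIC),cv2.resize(d[75:225,255:355],(400,600),interpolation=cv2.INTER_CUBIC)]); cv2.imwrite("pics/c3.png",i)
```

```text
[[-9.436e-01  3.312e-01  1.900e-03  5.463e-01]
 [ 3.312e-01  9.436e-01  7.000e-04  1.969e-01]
 [-1.600e-03  1.300e-03 -1.000e+00  1.896e-01]
 [ 0.000e+00  0.000e+00  0.000e+00  1.000e+00]] [-0.85030759  1.3053473  -1.62348955]
```

View pics/c3.png

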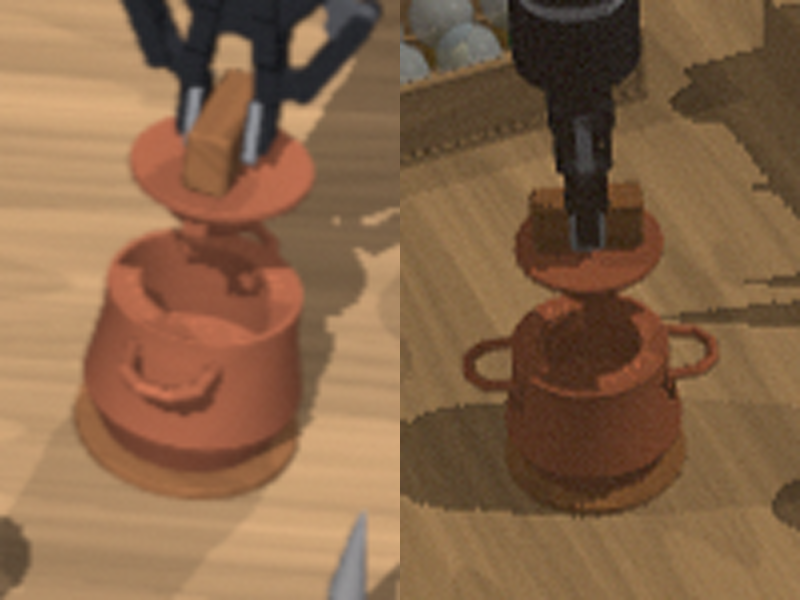

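The crop shows the lid level above the jar, centred on the mouth with its bar along the ear line. Next, lower it.

Request:
carry_out(targets=[255,-1,-1,-20,0,255,0,0,-20,0,255,0,0,-12,0,255,0,0,-4,0,255,0,0,-2,0,255,0,0,-2,0,255,0,0,0,0,255,0,0,0,0])

```text
t: 6.8
eef_pos: [0.5449, 0.1962, 0.1289]
tool_rot: [0.0, 0.168, 0.986, 0.0]
contact_force: [-0.7, 0.2, -1.4]
gripper_width: 0.272
grasp_force: 59.7
```

Request:
carry_out(targets=[255,0,0,-1,0,255,0,0,0,0,255,0,0,-0.7,0,255,0,0,0,0,255,0,0,0,0])

```text
t: 7.3
eef_pos: [0.5446, 0.1961, 0.127]
tool_rot: [0.0, 0.168, 0.986, 0.0]
contact_force: [-2.4, -1.3, 3.0]
gripper_width: 0.27
grasp_force: 60.2
```

Request:
carry_out(targets=[255,0,0,-0.5,0,255,0,0,0,0,255,0,0,0,0])

```text
t: 7.6
eef_pos: [0.5447, 0.1961, 0.127]
tool_rot: [0.0, 0.168, 0.986, 0.0]
contact_force: [-2.7, -1.0, 7.1]
gripper_width: 0.272
grasp_force: 61.2
```

Request:
carry_out(targets=[255,0,0,0,5,255,0,0,0,5,255,0,0,0,5,255,0,0,0,5,255,0,0,0,5,255,0,0,0,5,255,0,0,0,5,255,0,0,0,5,255,0,0,0,5,255,0,0,0,5,255,0,0,0,5,255,0,0,0,5,255,0,0,0,5,255,0,0,0,0,255,0,0,0,0])

```text
t: 9.1
eef_pos: [0.5445, 0.1959, 0.1258]
tool_rot: [-0.0, -0.387, 0.922, 0.0]
contact_force: [0.0, 0.7, -2.8]
gripper_width: 0.268
grasp_force: 59.7
```

Contact is gone over the notches and the bar stands at 45.5°, as planned. Now lower it 14 mm.

Request:
carry_out(targets=[255,0,0,-3,0,255,0,0,-3,0,255,0,0,-3,0,255,0,0,-2,0,255,0,0,0,0,255,0,0,0,0])

```text
t: 9.7
eef_pos: [0.5445, 0.1961, 0.1151]
tool_rot: [-0.0, -0.388, 0.922, 0.0]
contact_force: [-0.1, -0.1, -1.9]
gripper_width: 0.269
grasp_force: 59.7
```

Request:
carry_out(targets=[255,0,0,-1,0,255,0,0,-0.7,0,255,0,0,0,0,255,0,0,0,0])

```text
t: 10.1
eef_pos: [0.5445, 0.196, 0.1134]
tool_rot: [0.0, -0.388, 0.922, 0.0]
contact_force: [-0.1, 0.9, -2.2]
gripper_width: 0.267
grasp_force: 59.7
```

Request:
carry_out(targets=[255,0,0,-0.7,0,255,0,0,-0.5,0,255,0,0,0,0,255,0,0,0,0])

```text
t: 10.5
eef_pos: [0.5446, 0.1961, 0.1131]
tool_rot: [0.0, -0.388, 0.922, -0.0]
contact_force: [-2.7, -1.3, 5.9]
gripper_width: 0.269
grasp_force: 60.8
```

It is seated: 13.9 mm of descent, and contact is felt. Now turn it clockwise 65°.

Request:
carry_out(targets=[255,0,0,0,-5,255,0,0,0,-5,255,0,0,0,-5,255,0,0,0,-5,255,0,0,0,-5,255,0,0,0,-5,255,0,0,0,-5,255,0,0,0,-5,255,0,0,0,-5,255,0,0,0,-5,255,0,0,0,-5,255,0,0,0,-5,255,0,0,0,-5,255,0,0,0,0,255,0,0,0,0])

```text
t: 12.0
eef_pos: [0.5455, 0.1964, 0.1132]
tool_rot: [0.001, 0.166, 0.986, 0.001]
contact_force: [0.8, -0.6, 5.7]
gripper_width: 0.269
grasp_force: 60.9
```

Request:
carry_out(targets=[0,0,0,0,0,0,0,0,0,0,0,0,0,0,0,0,0,0,0,0,0,0,0,0,0,0,0,0,0,0,0,0,0,10,0,0,0,0,20,0,0,0,0,40,0,0,0,0,40,0,0,0,0,10,0,0,0,0,0,0,0,0,0,0,0])

```text
t: 13.3
eef_pos: [0.544, 0.1957, 0.2315]
tool_rot: [-0.0, 0.168, 0.986, -0.0]
contact_force: [-1.1, 0.8, -0.8]
gripper_width: 1.001
grasp_force: 0.0
```

Run:
```python
from h import *
snap("wrist","w4"); snap("side","side4"); print(T_tool().round(4))
w=cv2.imread("pics/w4.png"); d=cv2.imread("pics/side4.png")
i=np.hstack([cv2.resize(w[80:380,220:420],(400,600)),cv2.resize(d[100:220,265:345],(400,600),interpolation=cv2.INTER_CUBIC)]); cv2.imwrite("pics/c4.png",i)
```

```text
[[-0.9438  0.3304 -0.0028  0.5435]
 [ 0.3304  0.9438 -0.0012  0.1955]
 [ 0.0022 -0.002  -1.      0.2306]
 [ 0.      0.      0.      1.    ]]
```

View pics/c4.png

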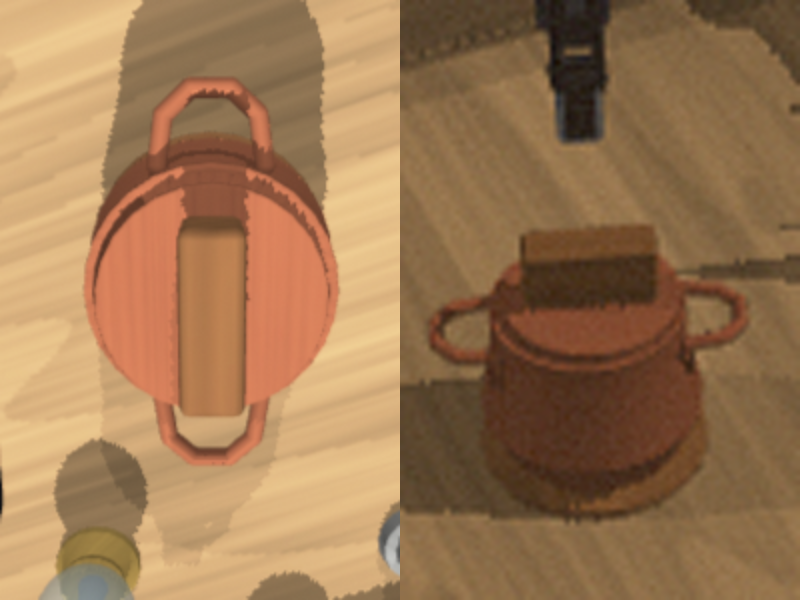

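The lid sits flush. Its bar (x≈211, y 225–415) is in line with both ears (211,85) and (213,455), and the gripper is clear.

```bash
python3 -c "
from station import bot
print(bot.hand_in())"
```

```text
the job is handed in; nothing more can be done
None
```

The bar-grip lid is on the eared jar, dropped in flush, tightened clockwise until its bar lined up with the ears, and released; the knob lid was left alone and the job was handed in at about 13 s, but no verdict came back.

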